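# Pump up a hydraulic clamping fixture

### The job

Clamp the link plate in the hydraulic fixture: push the black palm knob of its pump all the way down and let it come all the way back up, again and again, until the red pressure pin beside it pops fully out. Stop pumping as soon as the pin is fully out and leave the knob up. Only push the knob: do not touch the red pin, and leave the link plate and the things around the fixture where they are.

Things in the scene. Friction and masses are not known exactly. Their poses are not given: they have to be found in the camera images.
- fixture: Clamping fixture bolted to the bench: aluminium base plate 140 (x) x 260 (y) x 16 mm. Origin: centre of its underside, z up. Along its y from + to -: grey pump block with black palm knob on top (axis at x -22, y +82 mm) and amber oil reservoir 79 mm high at x +40, y +92; dark manifold 62 mm high with red pin (x -6, y 0); clamp cylinder and jaw; link plate in its nest (y -95); anvil
- pump_knob: The pump's black palm knob, a mushroom 56 mm wide and 20 mm high, domed edges, flat top 24 mm wide, on a 16 mm steel rod. Origin at the centre of its underside, 112 mm above the bench when up
- knob_top (a point): Centre of the flat top of the palm knob, where to push straight down: 132 mm above the bench when the knob is up
- plunger (a joint): How far the knob is pushed down, m: 0 up, 0.018 down on a hard stop. Takes about 4 N at the top, 9 N at the bottom, plus about 5 N while the pump delivers; springs back to 0 by itself within 0.3 s. A stroke counts only if it goes 15 mm or more down and the knob comes back to within 3 mm of the top. Three to five full strokes are needed, depending on the start
- indicator_pin: The red pressure indicator pin, 14 mm thick, in a brass gland on top of the manifold block. Origin at the centre of its top. Not to be touched
- pin_rise (a joint): How far the red pin stands out, m: 0 at rest (top 2 mm above its brass gland, 74 mm above the bench), 0.026 fully out (top at 100 mm). At rest for the first strokes, it peeps out about 5 mm on the last stroke but one and pops to 26 mm at the bottom of the last stroke; it stays out when the knob is released
- pin_tip (a point): Centre of the top of the red pin; rises with it
- jaw: The sliding steel clamp jaw, 44 x 12 x 22 mm, pushed towards the plate by the clamp cylinder as the pump is worked; about 8 mm from the plate when fully open. Origin at the middle of its face towards the plate
- link_plate: The workpiece: oblong slotted steel plate 60 x 22 x 8 mm, loose in the nest between jaw and anvil, underside 22 mm above the bench. Origin at the centre of its underside
- micrometer: Bystander: outside micrometer, about 150 x 55 x 18 mm, lying on papers. Origin on the bench near its measuring gap
- plug_gauge: Bystander: black double-ended pin gauge 130 mm long, 14 mm thick, lying in front of the fixture. Origin under its middle
- deburring_tool: Bystander: steel deburring tool 114 mm long, 18 mm thick, lying beside the pump end. Origin under its handle's middle
- ring_gauge: Bystander: steel ring gauge, 48 mm across, 16 mm high, lying flat behind the fixture. Origin at the centre of its underside
- tweezers: Bystander: steel tweezers 118 mm long, 10 mm high, lying behind the fixture. Origin under the middle
- yellow_bin: Bystander: yellow plastic bin of small links, 110 x 170 x 60 mm, to the left. Origin at the centre of its underside

How it is judged:
By the outcome, as a careful person would: the job done as asked, in the order asked, and still so for the second after the job is handed in, with the robot touching nothing.
It also fails if it takes over 48 s, if anything falls off the work surface, if the arm or the gripper's body presses on something with over 40 N, if the wrist force passes 120 N, or if a joint passes its speed limit or range.

### The arm

A 6-joint arm with a two-finger parallel gripper is mounted at the origin on the work surface. World frame = base frame: x ahead of the robot, y to its left, z up, the work surface at z = 0. Lengths are in m, angles in rad, forces in N, time in s.
With the tool pointing down it reaches from about 0.35 to 0.85 m from the base axis. Payload 8.1 kg.
Tool frame: the origin (TCP) lies midway between the tips of the shut fingers; the grasp point (between the pads) lies 19 mm behind it; z points along the fingers, y is the direction in which the jaws open and shut (so a half turn about z gives the same grasp; the last joint's range is limited). The gripper opens to 93 mm and grips with 3 to 60 N. Pads are 15 mm wide; open, the fingers measure 128 mm over their backs; the gripper's body (75 mm by 188 mm) begins 65 mm behind the grasp point.
Start: joints at [1.104, 0.13, 1.488, -0, 1.523, -0.085], TCP at [0.224, 0.557, 0.219] pointing down, gripper open.
Joint ranges: [-2.96, 2.96], [-0.89, 2.26], [0.02, 2.5], [-1.34, 4.48], [0, 2.73], [-2.66, 2.66]. Speed limits (rad/s): [2.39, 2.39, 2.79, 3.14, 3.14, 3.14].

### API

Orientations are given as a rotation vector (axis times angle).
In Python, from plant import robot gives the robot as it stands.
- The arm moves only by the tool arm_command, never from a script. Its argument "deltas" is a list that holds one entry, the list of rows, each a list of 6 numbers: the shift along the tool's x, y, z in m, then the turn, a rotation vector about the tool's x, y, z in rad. In form: [[[dx, dy, dz, rx, ry, rz], ...]]. A call has exactly 8 rows; each row is the pose to reach, as a shift and turn from the pose commanded when the call began, along the tool's axes at that moment; what a row does not reach only later rows make up. A row lasts 1/12 s, in which the tool goes at most 41.7 mm and 7.16 degrees, less where a joint would pass 70% of its speed; a pose out of reach is approached as far as the arm can. A call with a gripper value outside its range is refused whole. "fingers" is the closure, from -1 (fully open) to 1 (shut), set as the call begins (left out, the last holds). The fingers move at their own pace and stop on an object; "squeeze" is the grip in N (left out, the last holds). Time passes only in rows, so rows that repeat a pose let the fingers close, or fill a call up. It gives the time, the measured TCP pose, the force and the opening at its end, in the units of the state.
- robot.read_state(): the state, without advancing time (a new reading comes with each control period).
- robot.read_camera(name): name is "side" or "top"; returns (picture, depth): 420x560x3 uint8, blue, green, red; 420x560 float32, m along the optical axis (not along the pixel's ray), 0 where there is no reading.
- robot.calibration(name): a dict with "K" (3x3 intrinsics, pixels), "distortion" ([k1, k2, p1, p2, k3] as OpenCV has them; the pictures are not rectified), "R" (3x3) and "t" (3): a world point X has camera coordinates R X + t. Camera axes: x right, y down, z forward; pixel columns grow to the right and rows downward; lengths in m; the calibration is good to about 2 mm. A picture is of the moment at which its call begins. calibration takes no time and is no camera call.
- robot.close_job(): hands the job in, once; it reports no verdict.
Trained networks look in the newest picture that a camera, given by its name, has taken for a name from the list of things; names that differ only in an ending like _2 or _b are one class to them, and where a whole thing is asked for, a point or a joint stands for the part that bears it (a point fixed in the world has none). Each returns a list of dicts, best first, with "p" (0 to 1); they miss things now and then, are a little off and sometimes report something else, mostly with a low value. They report only what shows in the picture. A call takes as long as a camera call.
- robot.silhouettes(camera, target): "mask" (420x560 bool, what is visible of it) and "box" ([left, top, width, height] in pixels, round what is visible of it).
The state is a dict: "t": time; "q": joint angles; "dq": joint speeds; "joint_torque": joint torques, N m; "tool_pos": TCP position; "orientation": TCP orientation; "force": force on the tool from outside, world axes, zero at the start; "wrist_torque": the same for the moment, N m; "opening": finger opening in m.
Only numpy, scipy, OpenCV 4.12 (cv2) and the standard library are available. Lean on these libraries where they do the work, as an engineer would, in place of code of your own. Each camera call takes 0.05 s, during which the arm holds its last target. There are 200 camera calls.

## Working session

There is one attempt and no reset: what is moved stays moved. The work goes in short steps, Python scripts to look and compute and a tool call to move; the robot and the scene stay as the last step left them, time stands still between calls to the robot, and variables do not carry over. Pictures are saved under pics/ and viewed, about 8 in all and at most 12, crops included, and the job is handed in when it is done.

Besides the shell and the picture viewer there is one more tool, called after ">>>" as name([rows], argument=value, ...), one row to a line, values as JSON. arm_command: Moves the arm, as the interface text tells. Its arguments: {"type":"object","properties":{"deltas":{"type":"array","items":{"type":"array","items":{"type":"array","items":{"type":"number"}}}},"fingers":{"type":"number"},"squeeze":{"type":"number"}},"required":["deltas"]}

```bash
mkdir -p pics; cat > h.py <<'E'
import numpy as np,cv2
from plant import robot
def world(cam,mask,d):
    c=robot.calibration(cam);K=np.array(c["K"]);R=np.array(c["R"]);t=np.array(c["t"])
    v,u=np.nonzero(mask&(d>0))
    n=cv2.undistortPoints(np.stack([u,v],1).astype(float).reshape(-1,1,2),K,np.array(c["distortion"])).reshape(-1,2)
    z=d[v,u].astype(float)
    return (np.c_[n*z[:,None],z]-t)@R
E
python3 - <<'E'
from h import *
ims=[]
for cam in("top","side"):
    im,d=robot.read_camera(cam);ims.append(im)
    for n in("pump_knob","indicator_pin","fixture"):
        for s in robot.silhouettes(cam,n)[:2]:
            P=world(cam,s["mask"],d)
            print(cam,n,round(s["p"],2),s["box"],len(P),np.median(P,0).round(3),np.percentile(P,[2,98],axis=0).round(3).tolist())
    if True:
        s=robot.silhouettes(cam,"pump_knob")
        if s:
            P=world(cam,s[0]["mask"],d);zt=np.percentile(P[:,2],95);Q=P[P[:,2]>zt-.004];print("flat",zt,len(Q),Q.mean(0).round(4))
    cv2.imwrite(f"pics/{cam}0.png",im)
s=robot.read_state();print(s["t"],s["tool_pos"],s["orientation"],s["opening"],cv2.Rodrigues(np.array(s["orientation"]))[0].round(3))
E
```

```text
top pump_knob 0.7 [293.2, 206.9, 28.1, 23.6] 522 [0.554 0.046 0.13 ] [[0.531, 0.021, 0.122], [0.577, 0.069, 0.135]]
top pump_knob 0.68 [265.4, 168.7, 23.9, 41.5] 228 [0.637 0.118 0.016] [[0.605, 0.09, 0.009], [0.673, 0.141, 0.021]]
top fixture 0.84 [278.3, 182.9, 122.6, 98.0] 6514 [ 0.536 -0.033  0.019] [[0.444, -0.161, 0.012], [0.627, 0.085, 0.132]]
top fixture 0.28 [314.0, 268.4, 34.0, 35.6] 254 [ 0.418 -0.017  0.011] [[0.382, -0.051, -0.002], [0.45, 0.013, 0.017]]
flat 0.1336639287922742 267 [0.5549 0.0461 0.132 ]
side pump_knob 0.9 [276.9, 178.7, 26.4, 17.8] 346 [0.551 0.054 0.129] [[0.529, 0.023, 0.089], [0.578, 0.073, 0.134]]
side fixture 0.94 [256.9, 158.3, 101.6, 76.3] 4324 [0.531 0.017 0.035] [[0.441, -0.15, 0.002], [0.638, 0.095, 0.132]]
flat 0.13358199340383975 167 [0.5536 0.0489 0.1318]
0.5 [0.22351833 0.55676932 0.21859101] [-5.96080097e-01 -3.08449965e+00  1.71045426e-04] 0.09307106845151668 [[-0.928  0.373 -0.   ]
 [ 0.373  0.928 -0.   ]
 [ 0.    -0.    -1.   ]]
```

View pics/top0.png

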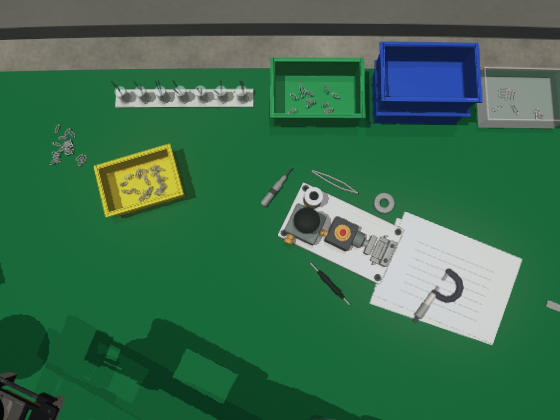

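View pics/side0.png

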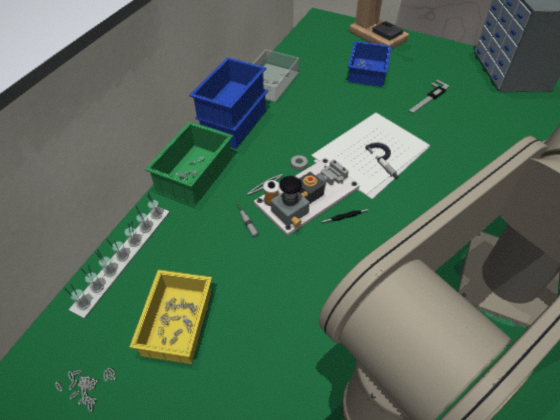

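The knob is at about (0.554, 0.047), with its top at 0.132. In the top picture it shows at px (307, 219) and the red pin at px (343, 232), at rest. The fixture's yaw is about -25°. I'll approach with the fingers shut and the jaw axis across the fixture, which keeps the gripper body away from the pin.

>>> arm_command([
  [[-0.031,-0.022,0,0,0,0.1],[-0.062,-0.044,0,0,0,0.2],[-0.093,-0.066,0,0,0,0.3],[-0.124,-0.088,0,0,0,0.4],[-0.155,-0.11,0,0,0,0.5],[-0.186,-0.132,0,0,0,0.6],[-0.217,-0.154,0,0,0,0.7],[-0.248,-0.175,0,0,0,0.81]],
], fingers=1)

```text
t: 1.17
tool_pos: [0.3891, 0.3004, 0.2189]
orientation: [1.769, 2.596, 0.001]
force: [0.8, -0.4, -0.2]
opening: 0.0443
```

```bash
cat > st.py <<'E'
from h import *
import sys
s=robot.read_state();R=cv2.Rodrigues(np.array(s["orientation"]))[0]
print("t",round(s["t"],2),"pos",s["tool_pos"].round(4),"q",np.round(s["q"],2),"F",np.round(s["force"],1),"open",round(s["opening"],4))
print("axes y",R[:,1].round(3),"z",R[:,2].round(3))
if len(sys.argv)>3: print("delta",(R.T@(np.array(sys.argv[1:4],float)-s["tool_pos"])).round(4),"yaw to y=(.906,-.423)",(cv2.Rodrigues(R.T@np.c_[np.cross([.906,-.423,0],[0,0,-1]),[.906,-.423,0],[0,0,-1]])[0]).ravel().round(3))
E
python3 st.py .554 .0475 .165
```

```text
t 1.17 pos [0.3891 0.3004 0.2189] q [ 0.55 -0.17  1.78 -0.    1.53  0.18] F [ 0.8 -0.4 -0.2] open 0.0443
axes y [0.931 0.366 0.001] z [ 0.001  0.    -1.   ]
delta [-0.2957  0.0609  0.0539] yaw to y=(.906,-.423) [ 0.001 -0.     0.811]
```

>>> arm_command([
  [[-0.037,0.0076,0.004,0,0,0.1],[-0.074,0.0152,0.008,0,0,0.2],[-0.111,0.0228,0.012,0,0,0.3],[-0.148,0.0304,0.016,0,0,0.4],[-0.185,0.038,0.02,0,0,0.5],[-0.222,0.0457,0.025,0,0,0.6],[-0.259,0.0533,0.03,0,0,0.7],[-0.296,0.061,0.035,0,0,0.81]],
])

```text
t: 1.83
tool_pos: [0.5555, 0.0477, 0.1837]
orientation: [2.649, 1.688, 0.001]
force: [0.7, 1.0, 0.4]
opening: 0.0006
```

```bash
python3 st.py .554 .0475 .134; cat > look.py <<'E'
from h import *
import sys
o=[]
for cam in("top","side"):
    im,d=robot.read_camera(cam)
    for n in("indicator_pin","pump_knob"):
        for s in robot.silhouettes(cam,n)[:1]:
            P=world(cam,s["mask"],d);print(cam,n,round(s["p"],2),s["box"],len(P),np.median(P,0).round(3) if len(P) else"",np.percentile(P[:,2],95).round(3) if len(P) else"")
    y,x=(195,300) if cam=="top" else (160,260)
    o.append(cv2.resize(im[y-35:y+65,x-40:x+90],None,fx=3,fy=3,interpolation=cv2.INTER_CUBIC))
cv2.imwrite(sys.argv[1],np.hstack(o))
E
python3 look.py pics/a.png
```

```text
t 1.83 pos [0.5555 0.0477 0.1837] q [-0.01  0.03  1.65  0.    1.45  0.43] F [0.7 1.  0.4] open 0.0006
axes y [ 0.906 -0.422  0.001] z [ 0.001  0.    -1.   ]
delta [-0.0009 -0.0013  0.0497] yaw to y=(.906,-.423) [ 0.001 -0.     0.001]
side pump_knob 0.81 [277.8, 179.2, 25.8, 20.8] 342 [0.551 0.054 0.129] 0.134
```

View pics/a.png

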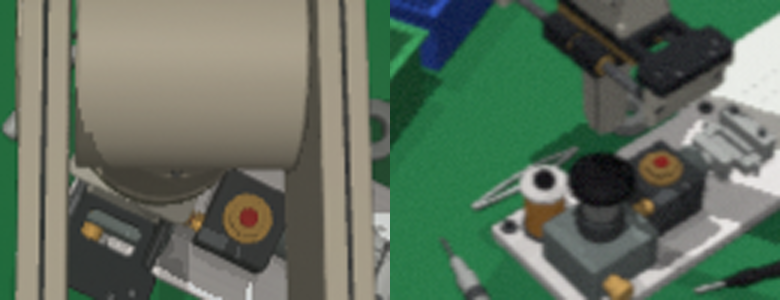

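The top crop shows the red pin in clear view at about px (343, 233). In the side crop the shut fingers sit above and behind the knob. I'll check that position by projecting the TCP.

```bash
python3 - <<'E'
from h import *
c=robot.calibration("side");s=robot.read_state()
X=np.array([s["tool_pos"],[.554,.0475,.132],[.554,.0475,.184]])
print(cv2.projectPoints(X,cv2.Rodrigues(np.array(c["R"]))[0],np.array(c["t"]),np.array(c["K"]),np.array(c["distortion"]))[0].reshape(-1,2).round(1), s["tool_pos"])
im,d=robot.read_camera("side")
cv2.imwrite("pics/b.png",cv2.resize(im[100:240,220:380],None,fx=4,fy=4,interpolation=cv2.INTER_CUBIC))
# pin by colour (top)
im,d=robot.read_camera("top");h=cv2.cvtColor(im,cv2.COLOR_BGR2HSV)
m=np.zeros(d.shape,bool);m[215:255,325:365]=True
m&=((h[...,0]<6)|(h[...,0]>172))&(h[...,1]>150)
P=world("top",m,d);print("pin",len(P),np.median(P,0).round(3))
E
```

```text
[[289.5 166.9]
 [289.7 181.6]
 [290.1 166.1]] [0.55437323 0.05029211 0.18376935]
pin 26 [ 0.534 -0.036  0.074]
```

View pics/b.png

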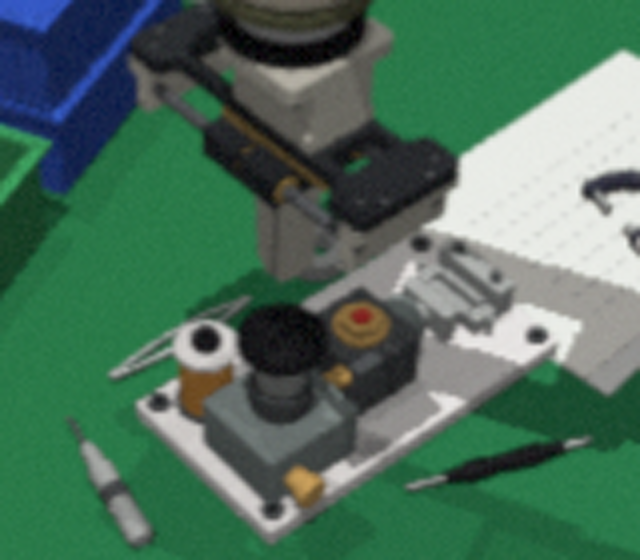

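The fingertips show at px (291, 169), which matches the projected TCP, so they are above the knob. I'll go down close to it.

>>> arm_command([
  [[0,0,0.012,0,0,0],[0,0,0.024,0,0,0],[0,0,0.034,0,0,0],[0,0,0.041,0,0,0],[0,0,0.044,0,0,0],[0,0,0.046,0,0,0],[0,0,0.046,0,0,0],[0,0,0.046,0,0,0]],
])

```text
t: 2.9
tool_pos: [0.5549, 0.0495, 0.1379]
orientation: [2.645, 1.695, 0.0]
force: [0.7, 0.3, -0.3]
opening: 0.0004
```

```bash
python3 st.py .554 .0475 .132
```

```text
t 2.9 pos [0.5549 0.0495 0.1379] q [-0.    0.07  1.71 -0.    1.37  0.43] F [ 0.7  0.3 -0.3] open 0.0004
axes y [ 0.909 -0.418  0.   ] z [ 0. -0. -1.]
delta [-0.0022  0.0001  0.0059] yaw to y=(.906,-.423) [ 0.    -0.     0.006]
```

>>> arm_command([
  [[-0.001,0,0.006,0,0,0],[-0.002,0,0.01,0,0,0],[-0.002,0,0.014,0,0,0],[-0.002,0,0.018,0,0,0],[-0.002,0,0.021,0,0,0],[-0.002,0,0.0235,0,0,0],[-0.002,0,0.0235,0,0,0],[-0.002,0,0.0235,0,0,0]],
])

```text
t: 3.57
tool_pos: [0.555, 0.048, 0.1155]
orientation: [2.644, 1.694, 0.004]
force: [0.5, 1.9, 7.1]
opening: 0.0004
```

>>> arm_command([
  [[0,0,0.001,0,0,0],[0,0,0.002,0,0,0],[0,0,0.003,0,0,0],[0,0,0.003,0,0,0],[0,0,0.003,0,0,0],[0,0,0.003,0,0,0],[0,0,0.003,0,0,0],[0,0,0.003,0,0,0]],
])

```text
t: 4.23
tool_pos: [0.5552, 0.048, 0.1142]
orientation: [2.644, 1.694, 0.005]
force: [-7.3, 1.8, 19.8]
opening: 0.0002
```

```bash
cat > pin.py <<'E'
from h import *
s=robot.read_state();print(round(s["t"],2),s["tool_pos"].round(4),np.round(s["force"],1))
im,d=robot.read_camera("top");h=cv2.cvtColor(im,cv2.COLOR_BGR2HSV)
m=np.zeros(d.shape,bool);m[215:255,325:365]=True
m&=((h[...,0]<6)|(h[...,0]>172))&(h[...,1]>150)
P=world("top",m,d);print("pin",len(P),np.median(P,0).round(4))
cv2.imwrite("pics/pin_%.1f.png"%s["t"],cv2.resize(im[200:270,290:410],None,fx=5,fy=5,interpolation=cv2.INTER_CUBIC))
E
python3 pin.py
```

```text
4.23 [0.5552 0.048  0.1142] [-7.3  1.8 19.8]
pin 26 [ 0.5346 -0.036   0.074 ]
```

The knob reached its hard stop at z ≈ 0.114. Now I'll let it rise fully.

>>> arm_command([
  [[0,0,-0.007,0,0,0],[0,0,-0.014,0,0,0],[0,0,-0.021,0,0,0],[0,0,-0.026,0,0,0],[0,0,-0.027,0,0,0],[0,0,-0.027,0,0,0],[0,0,-0.027,0,0,0],[0,0,-0.027,0,0,0]],
])

```text
t: 4.95
tool_pos: [0.5533, 0.0477, 0.1373]
orientation: [-2.645, -1.695, 0.002]
force: [0.5, 0.4, -0.7]
opening: 0.0006
```

```bash
python3 pin.py
```

```text
4.95 [0.5533 0.0477 0.1373] [ 0.5  0.4 -0.7]
pin 25 [ 0.5342 -0.0368  0.0734]
```

>>> arm_command([
  [[0,0,0.006,0,0,0],[0,0,0.011,0,0,0],[0,0,0.016,0,0,0],[0,0,0.02,0,0,0],[0,0,0.023,0,0,0],[0,0,0.0255,0,0,0],[0,0,0.0265,0,0,0],[0,0,0.0265,0,0,0]],
])

```text
t: 5.67
tool_pos: [0.5545, 0.0478, 0.1142]
orientation: [2.644, 1.695, 0.002]
force: [-9.2, -1.1, 22.2]
opening: 0.0001
```

```bash
python3 pin.py
```

```text
5.67 [0.5545 0.0478 0.1142] [-9.2 -1.1 22.2]
pin 26 [ 0.5343 -0.0358  0.0742]
```

Two strokes are done and the pin is still at rest.

>>> arm_command([
  [[0,0,-0.007,0,0,0],[0,0,-0.014,0,0,0],[0,0,-0.021,0,0,0],[0,0,-0.026,0,0,0],[0,0,-0.0265,0,0,0],[0,0,-0.0265,0,0,0],[0,0,-0.0265,0,0,0],[0,0,-0.0265,0,0,0]],
])

```text
t: 6.38
tool_pos: [0.5533, 0.0478, 0.1373]
orientation: [-2.644, -1.695, 0.002]
force: [0.9, -0.4, 0.1]
opening: 0.0006
```

```bash
python3 pin.py
```

```text
6.38 [0.5533 0.0478 0.1373] [ 0.9 -0.4  0.1]
pin 26 [ 0.5344 -0.0361  0.0744]
```

>>> arm_command([
  [[0,0,0.006,0,0,0],[0,0,0.011,0,0,0],[0,0,0.016,0,0,0],[0,0,0.02,0,0,0],[0,0,0.023,0,0,0],[0,0,0.0255,0,0,0],[0,0,0.0265,0,0,0],[0,0,0.0265,0,0,0]],
])

```text
t: 7.1
tool_pos: [0.5545, 0.0478, 0.1142]
orientation: [2.644, 1.695, 0.002]
force: [-8.6, -0.0, 22.3]
opening: 0.0004
```

```bash
python3 pin.py
```

```text
7.1 [0.5545 0.0478 0.1142] [-8.6 -0.  22.3]
pin 26 [ 0.5344 -0.036   0.0741]
```

>>> arm_command([
  [[0,0,-0.007,0,0,0],[0,0,-0.014,0,0,0],[0,0,-0.021,0,0,0],[0,0,-0.026,0,0,0],[0,0,-0.0265,0,0,0],[0,0,-0.0265,0,0,0],[0,0,-0.0265,0,0,0],[0,0,-0.0265,0,0,0]],
])

```text
t: 7.82
tool_pos: [0.5533, 0.0478, 0.1373]
orientation: [-2.644, -1.695, 0.002]
force: [-0.3, -0.0, 0.1]
opening: 0.0001
```

```bash
python3 pin.py
```

```text
7.82 [0.5533 0.0478 0.1373] [-0.3 -0.   0.1]
pin 25 [ 0.5344 -0.0369  0.0744]
```

>>> arm_command([
  [[0,0,0.006,0,0,0],[0,0,0.011,0,0,0],[0,0,0.016,0,0,0],[0,0,0.02,0,0,0],[0,0,0.023,0,0,0],[0,0,0.0255,0,0,0],[0,0,0.0265,0,0,0],[0,0,0.0265,0,0,0]],
])

```text
t: 8.53
tool_pos: [0.5545, 0.0478, 0.1142]
orientation: [2.644, 1.695, 0.002]
force: [-9.5, 0.0, 21.9]
opening: 0.0008
```

```bash
python3 pin.py
```

```text
8.53 [0.5545 0.0478 0.1142] [-9.5  0.  21.9]
pin 26 [ 0.5339 -0.0354  0.0792]
```

>>> arm_command([
  [[0,0,-0.007,0,0,0],[0,0,-0.014,0,0,0],[0,0,-0.021,0,0,0],[0,0,-0.026,0,0,0],[0,0,-0.0265,0,0,0],[0,0,-0.0265,0,0,0],[0,0,-0.0265,0,0,0],[0,0,-0.0265,0,0,0]],
])

```text
t: 9.25
tool_pos: [0.5532, 0.0478, 0.1372]
orientation: [-2.644, -1.694, 0.002]
force: [-1.5, 0.1, -0.4]
opening: 0.0004
```

```bash
python3 pin.py; python3 look.py pics/c.png
```

```text
9.25 [0.5532 0.0478 0.1372] [-1.5  0.1 -0.4]
pin 26 [ 0.534  -0.0355  0.0786]
side pump_knob 0.83 [277.8, 180.3, 24.4, 17.2] 294 [0.549 0.057 0.129] 0.138
```

View pics/c.png

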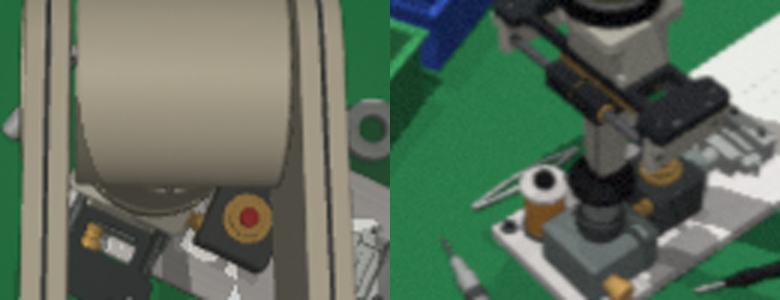

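The pin is 5 mm out, at px (343, 233) in the top picture, and the knob is up with the fingers just above it. The next stroke should be the last.

>>> arm_command([
  [[0,0,0.006,0,0,0],[0,0,0.011,0,0,0],[0,0,0.016,0,0,0],[0,0,0.02,0,0,0],[0,0,0.023,0,0,0],[0,0,0.0255,0,0,0],[0,0,0.0265,0,0,0],[0,0,0.0265,0,0,0]],
])

```text
t: 10.27
tool_pos: [0.5548, 0.0478, 0.1142]
orientation: [2.644, 1.695, 0.003]
force: [-8.0, -0.6, 20.4]
opening: 0.0004
```

```bash
python3 pin.py
```

```text
10.27 [0.5548 0.0478 0.1142] [-8.  -0.6 20.4]
pin 30 [ 0.5338 -0.0343  0.0997]
```

>>> arm_command([
  [[0,0,-0.007,0,0,0],[0,0,-0.014,0,0,0],[0,0,-0.022,0,0,0],[0,0,-0.032,0,0,0],[0,0,-0.045,0,0,0],[0,0,-0.06,0,0,0],[0,0,-0.075,0,0,0],[0,0,-0.085,0,0,0]],
])

```text
t: 10.98
tool_pos: [0.5541, 0.0478, 0.1986]
orientation: [2.645, 1.695, 0.001]
force: [0.5, 0.8, -0.1]
opening: 0.0003
```

```bash
python3 pin.py; python3 look.py pics/d.png
```

```text
10.98 [0.5541 0.0478 0.1986] [ 0.5  0.8 -0.1]
pin 32 [ 0.5337 -0.0342  0.0986]
top indicator_pin 0.54 [338.8, 227.4, 13.4, 8.1] 42 [ 0.534 -0.034  0.098] 0.102
side indicator_pin 0.51 [282.0, 175.0, 21.0, 19.7] 285 [0.55  0.056 0.13 ] 0.134
side pump_knob 0.63 [278.6, 175.5, 21.4, 19.3] 300 [0.552 0.056 0.13 ] 0.134
```

View pics/d.png

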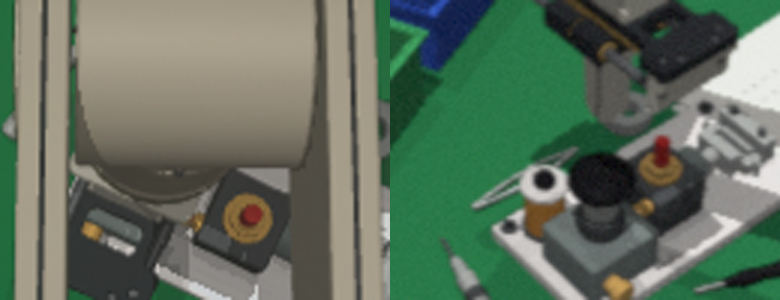

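The pin stands fully out, at side px (310, 176). The knob is up and the gripper is clear of everything.

```bash
python3 -c "
from plant import robot
print(robot.close_job())"
```

```text
the job is handed in; nothing more can be done
None
```

I worked the pump knob through five full strokes, each down to its hard stop at about 18 mm and all the way back up. I stopped when the red pin popped out, and handed the job in at about 11 s.

- **Pin:** its top measured about 0.099–0.100 m after the last stroke, which is fully out. It peeped out about 5 mm on stroke 4, as expected.
- **Knob:** it is up, with its top at about 0.13 m in the last side picture.
- **Forces:** readings at the bottom of the strokes were about 20–22 N.
- **Clearance:** the shut gripper ended about 65 mm above the knob with about zero force on it. I moved it only over and onto the knob. The last pictures showed nothing out of place near the pump, but I did not measure the link plate or the other things.
- **Disagreements:** the network missed the pin in most pictures, and in the last side picture it labelled the knob as the pin. I therefore measured the pin by colour and depth in the top picture. In the last top picture the network's own pin reading (0.098 m) agreed.

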